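# Shift the simulator gear lever from second to third

### The job

The last learner left the gear lever of the driving-simulator shifter in second gear (left slot, back towards the robot). Shift it up to third by pushing it with the fingertips or the outside of the fingers, never taking the knob or the stick between them: forward out of second to neutral, right to the middle slot, and forward again until it is fully home in third, without letting it run into any other gear. Then take the hand away and leave everything else on the desk undisturbed.

Things in the scene. Friction and masses are not known exactly. Their poses are not given: they have to be found in the camera images.
- shifter: Desk-top gear shifter of a driving simulator, fixed to the table: black housing 148 x 114 mm on a 190 x 150 mm base plate, gate plate on top, lever through it. Origin under its centre, at table height. x points forward, away from the robot (towards first, third, fifth), y to the left, z up; it may stand turned up to 0.45 rad. The lever's pivot is 30 mm above this origin.
- gate (a point): Centre of the gate, on the plate's top face, 120 mm above the table; axes as the shifter. Three 15 mm wide fore-and-aft slots, 24 mm apart, joined half-way by a 15 mm wide cross slot (neutral). Left slot: first forward, second back. Middle: third forward, fourth back. Right: fifth forward, reverse back. Round noses between the slots guide a stick that is a few mm out of line.
- third (a point): Where the stick's axis stands on the plate's top face when fully home in third: the front end of the middle slot, 25 mm forward of gate.
- knob (a point): Centre of the lever's black knob: 48 mm across at its widest (near this point and 10 mm above it), from 30 mm below to 27 mm above this point. z runs up along the stick, an 11 mm steel bar with a 20 mm collar just under the knob. 175 mm from the pivot; 205 mm above the table when upright, about 193 mm when leaning. About 40 mm of bare stick shows between collar and gate.
- shift (a joint): Forward and back lean of the stick, rad: 0 in neutral, + forward; about +0.265 fully home in first, third or fifth, -0.265 in second, fourth or reverse (knob travel about 46 mm each way). Neutral has about 0.02 rad of play. No springs or detents: friction holds it where it is left, and about 3 N at the knob moves it.
- across (a joint): Sideways lean of the stick, rad: 0 in the middle slot, + to the right (-y of the shifter); about -0.27 in the left slot, +0.27 in the right one (knob travel about 46 mm from slot to slot), 0.02 rad of play in a slot. It can change only in neutral. No springs: friction holds it where it is left, and about 2.5 N at the knob moves it.
- bottle: Water bottle, 64 mm across, 200 mm tall, standing; a loose bystander, origin at the centre of its underside. Leave it alone.
- phone: Black phone lying flat, 150 x 74 x 9 mm; a loose bystander, origin at the centre of its underside. Leave it alone.
- stapler: Black stapler, 130 x 34 mm, 51 mm tall, lying along its x; a loose bystander, origin at the centre of its underside. Leave it alone.
- model_car: Grey model car, 76 x 34 mm, 32 mm tall; a loose bystander, origin at the centre of its underside. Leave it alone.
- ring_big: Orange plastic ring lying flat, 88 mm across, 22 mm tall; a loose bystander, origin at the centre of its underside. Leave it alone.
- ring_small: Orange plastic ring lying flat, 60 mm across, 20 mm tall; a loose bystander, origin at the centre of its underside. Leave it alone.
- notebook: Blue notebook lying flat, 210 x 148 x 14 mm; a loose bystander, origin at the centre of its underside. Leave it alone.

How it is judged:
By the outcome, as a careful person would: the job done as asked, in the order asked, and still so for the second after the job is handed in, with the robot touching nothing.
It also fails if it takes over 48 s, if anything falls off the work surface, if the arm or the gripper's body presses on something with over 40 N, if the wrist force passes 120 N, or if a joint passes its speed limit or range.

### The arm

A 6-joint arm with a two-finger parallel gripper is mounted at the origin on the work surface. World frame = base frame: x ahead of the robot, y to its left, z up, the work surface at z = 0. Lengths are in mm, angles in rad, forces in N, time in s.
With the tool pointing down it reaches from about 275 to 750 mm from the base axis. Payload 10.2 kg.
Tool frame: the origin (TCP) lies midway between the tips of the shut fingers; the grasp point (between the pads) lies 19 mm behind it; z points along the fingers, y is the direction in which the jaws open and shut (so a half turn about z gives the same grasp; the last joint's range is limited). The gripper opens to 85 mm and grips with 20 to 120 N. Pads are 22 mm wide; open, the fingers measure 114 mm over their backs; the gripper's body (76 mm by 85 mm) begins 54 mm behind the grasp point. The pads swing forward as they close: fully open they stand 13 mm farther back than shut.
Start: joints at [1.108, 0.313, 1.498, -0, 1.331, -0.223], TCP at [124.704, 509.98, 200.794] pointing down, gripper open.
Joint ranges: [-2.94, 2.94], [-0.97, 2.17], [0.19, 2.56], [-1.23, 4.37], [0.02, 3.11], [-2.88, 2.88]. Speed limits (rad/s): [2.39, 2.39, 3.01, 3.14, 3.14, 3.14].

### API

Orientations are given as a unit quaternion [w, x, y, z].
In Python, from rig import sense, optics, ctrl gives the robot as it stands.
- The arm moves only by the tool play_rows, never from a script. Its argument "plan" is a list of rows, each a list of 7 numbers: the shift along the world's x, y, z in mm, then the turn, a rotation vector about the world's x, y, z in rad, then the opening, from -1 (shut) to 1 (fully open), so that 0 is half open. A call has 1 to 5 rows; each row shifts and turns the pose as measured when the row begins; what a row does not reach is not made up. A row lasts 1/12 s, in which the tool goes at most 41.7 mm and 7.16 degrees, less where a joint would pass 70% of its speed; a pose out of reach is approached as far as the arm can. A call is refused whole if a number of a shift passes 41.7 or a number of a turn 0.125, either way. A call with a gripper value outside its range is refused whole. The fingers move at their own pace and stop on an object; "grip_force" is the grip in N (left out, the last holds). Time passes only in rows, so rows that do not move let the fingers close. It gives the time, the measured TCP pose, the force and the opening at its end, in the units of the state.
- sense(): the state, without advancing time (a new reading comes with each control period).
- optics.capture(name): name is "scene" or "side" or "wrist"; returns a dict with "img" (480x640x3 uint8, blue, green, red), "fx", "fy", "cx", "cy" (pixels), "world_to_cam" (4x4, takes a point from world to camera coordinates). Camera axes: x right, y up, looking along -z (the intrinsics and any distortion apply to the point x, -y, -z); pixel columns grow to the right and rows downward; lengths in mm; the calibration is good to about 2 mm. A picture is of the moment at which its call begins. There is no depth.
- ctrl.finish_job(): hands the job in, once; it reports no verdict.
The state is a dict: "time_s": time; "joints": joint angles; "dq": joint speeds; "tau": joint torques, N m; "eef_pos": TCP position; "ee_rot": TCP orientation; "force": force on the tool from outside, world axes, zero at the start; "wrist_torque": the same for the moment, N m; "grip_width": opening from 0.0 (shut) to 1.0 (fully open).
Only numpy, scipy, OpenCV 4.12 (cv2) and the standard library are available. Lean on these libraries where they do the work, as an engineer would, in place of code of your own. Each camera call takes 0.05 s, during which the arm holds its last target. There are 200 camera calls.

## Working session

There is one attempt and no reset: what is moved stays moved. The work goes in short steps, Python scripts to look and compute and a tool call to move; the robot and the scene stay as the last step left them, time stands still between calls to the robot, and variables do not carry over. Pictures are saved under pics/ and viewed, about 8 in all and at most 12, crops included, and the job is handed in when it is done.

Besides the shell and the picture viewer there is one more tool, called after ">>>" as name(argument=value, ...), one argument or row to a line, values as JSON. play_rows: Moves the arm, as the interface text tells. Its arguments: {"type":"object","properties":{"plan":{"type":"array"},"grip_force":{"type":"number"}},"required":["plan"]}

```bash
mkdir -p pics
cat > h.py <<'E'
import numpy as np, cv2
from rig import sense, optics, ctrl
def cap(n,f=None):
    c=optics.capture(n)
    if f: cv2.imwrite('pics/'+f+'.png',c['img'])
    return c
def ray(c,u,v):
    M=np.array(c['world_to_cam']);R=M[:3,:3];o=-R.T@M[:3,3]
    d=R.T@np.array([(u-c['cx'])/c['fx'],-(v-c['cy'])/c['fy'],-1.]);return o,d/np.linalg.norm(d)
def onz(c,u,v,z):
    o,d=ray(c,u,v);return o+d*(z-o[2])/d[2]
def cross(a,b):
    (o,d),(p,e)=a,b
    s=np.linalg.lstsq(np.c_[d,-e],p-o,rcond=None)[0]
    x,y=o+s[0]*d,p+s[1]*e;return (x+y)/2,np.linalg.norm(x-y)
def proj(c,p):
    M=np.array(c['world_to_cam']);q=M[:3,:3]@np.array(p)+M[:3,3]
    return c['cx']+c['fx']*q[0]/-q[2],c['cy']-c['fy']*q[1]/-q[2]
E
python3 - <<'E'
from h import *
for n in ('scene','side'):
    c=cap(n,n+'0'); print(n,[k for k in c if k!='img'],ray(c,320,240),c['fx'],c.get('dist'))
s=sense();print(s)
E
```

```text
scene ['fx', 'fy', 'cx', 'cy', 'world_to_cam'] (array([1153.63062677,  486.30175284, 1100.03641642]), array([-0.50535844, -0.40223135, -0.76342831])) 549.3582681231452 None
side ['fx', 'fy', 'cx', 'cy', 'world_to_cam'] (array([  405.27737324, -1266.66272016,   858.55265476]), array([ 0.09772134,  0.87219361, -0.47930037])) 605.1203543023554 None
{'time_s': 0.1, 'joints': array([ 1.10760684e+00,  3.13366071e-01,  1.49836337e+00,  4.30585008e-06,
        1.33100460e+00, -2.23397730e-01]), 'dq': array([ 0.00134934, -0.0010525 , -0.00190075,  0.0015943 , -0.00173224,
        0.00027516]), 'tau': array([ 3.14890945e-03, -4.12902868e+01, -2.60143965e+01, -1.66824170e-04,
        3.04928028e-03,  2.33575958e-05]), 'eef_pos': array([124.57512657, 509.73176471, 200.30578874]), 'ee_rot': array([-1.94060274e-04,  1.19609325e-01,  9.92820872e-01, -5.36694106e-04]), 'force': array([-0.31639758,  0.39673682,  0.77415211]), 'wrist_torque': array([0.04485738, 0.02899394, 0.02667449]), 'grip_width': 1.0000013849820484}
```

View pics/scene0.png

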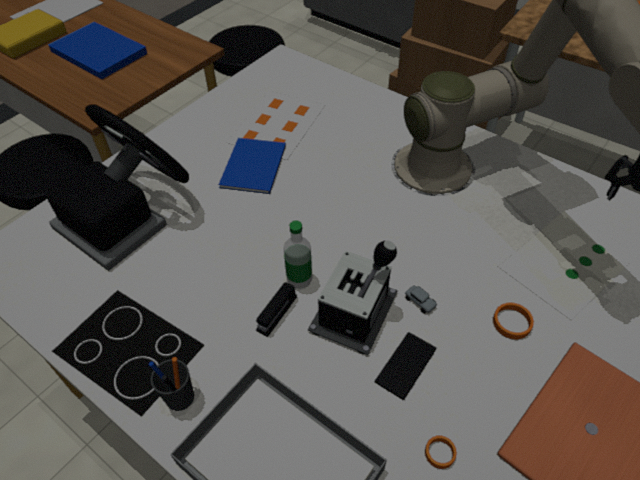

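View pics/side0.png

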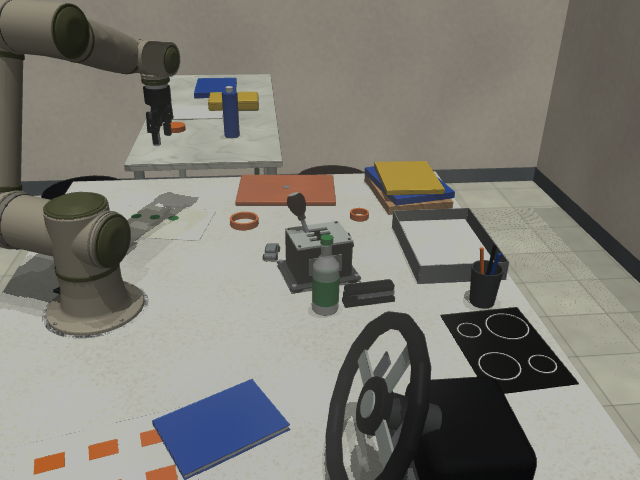

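The scene view shows the shifter at about (355,290) with its knob at (385,253). In the side view the knob is at (298,203), with the bottle in front of the shifter on the right (robot-relative). Next I'll enlarge both.

Run:
```python
from h import *
a=cv2.imread('pics/scene0.png')[230:360,300:430];b=cv2.imread('pics/side0.png')[180:310,255:385]
o=np.hstack([cv2.resize(x,(400,400),interpolation=cv2.INTER_CUBIC) for x in(a,b)])
o=np.clip(o.astype(float)*1.5,0,255).astype('uint8')
cv2.imwrite('pics/z0.png',o)
c=cap('scene');s=cap('side')
print(cross(ray(c,385,251.),ray(s,297.5,203)))
# white gate plate mask
for n,im,(r0,r1,c0,c1) in (('scene',c,(240,330,305,400)),('side',s,(210,260,280,360))):
    pass
print(onz(c,355,285,120), onz(s,319,235,120))
```

```text
(array([501.22439564, 139.02621865, 198.5603724 ]), np.float64(5.231123993474963))
[560.57776041 109.63762521 120.        ] [556.11012173 104.33254959 120.        ]
```

View pics/z0.png

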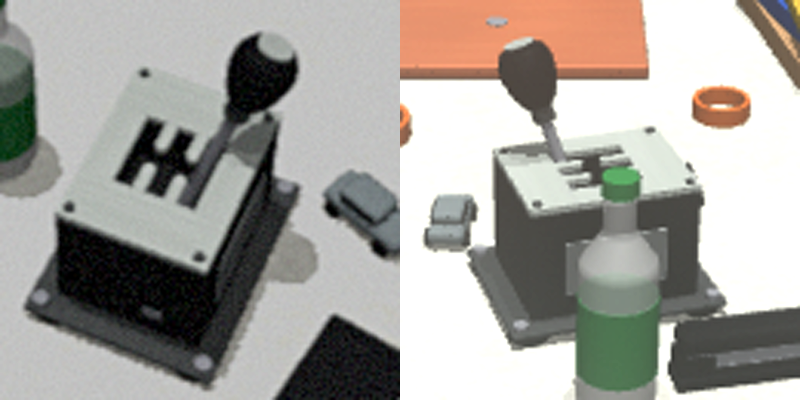

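The zoom shows the gate plate's screws, in crop pixels: scene back-right (145,73), front-right (68,207), front-left (200,257), back-left (~270,117). In the side crop they are back-right (537,204), front-left (650,130) and front-right (690,168). The lever leans back and left, which matches second gear.

Run:
```python
from h import *
c=cap('scene');s=cap('side');k=400/130
S=lambda x,y:(300+x/k-.5,230+y/k-.5); D=lambda x,y:(255+(x-400)/k-.5,180+y/k-.5)
P=[onz(c,*S(*q),120) for q in((145,73),(68,207),(200,257),(270,117))]
for p in P: print('BR FR FL BL',p.round(1))
for q in((537,204),(690,168),(650,130)): print('side BR FR FL',onz(s,*D(*q),120).round(1))
P=np.array(P);print('ctr',P.mean(0)); 
for v in(P[1]-P[0],P[2]-P[3]): print('yaw x',np.arctan2(v[1],v[0]),np.hypot(*v[:2]))
for v in(P[3]-P[0],P[2]-P[1]): print('yaw y',np.arctan2(-v[0],v[1]),np.hypot(*v[:2]))
# base plate bolts
for q in((40,298),(203,362),(287,187)): print('base',onz(c,*S(*q),14).round(1))
for q in((520,325),(718,300)): print('base side',onz(s,*D(*q),14).round(1))
print('knob',cross(ray(c,*S(261,75)),ray(s,*D(528,78))))
print('phone,car,bottle',onz(c,405,365,9).round(),onz(c,420,298,20).round(),onz(c,296,225,200).round(),onz(c,277,308,30).round())
```

```text
BR FR FL BL [499.5  42.8 120. ]
BR FR FL BL [629.3  70.5 120. ]
BR FR FL BL [607.3 167.3 120. ]
BR FR FL BL [477.9 139.3 120. ]
side BR FR FL [500.4  51.6 120. ]
side BR FR FL [633.6 102.8 120. ]
side BR FR FL [609.  175.9 120. ]
ctr [553.48460184 104.95553588 120.        ]
yaw x 0.21014586647173847 132.74229222519628
yaw x 0.21255441474943634 132.47167808995746
yaw y 0.22022957025225195 98.92040870881198
yaw y 0.22292768339576335 99.24255046567774
base [649.8  58.7  14. ]
base [620.4 185.4  14. ]
base [454.3 150.   14. ]
base side [484.5  36.2  14. ]
base side [655.2  60.5  14. ]
knob (array([500.04477887, 139.72024468, 191.35034728]), np.float64(0.4740410595577152))
phone,car,bottle [602. 277.   9.] [438. 215.  20.] [556. -56. 200.] [668. -31.  30.]
```

The geometry is consistent. The gate is near (554,105) with yaw about 0.216, which predicts the knob in second at (499,140), and I measured (500,140,191). I'll approach behind the knob with the fingers shut.

>>> play_rows(
  plan=[
    [25, -31, 0, 0, 0, 0.09, -1],
    [25, -31, 0, 0, 0, 0.09, -1],
    [25, -31, 0, 0, 0, 0.09, -1],
    [25, -31, 0, 0, 0, 0.09, -1],
    [25, -31, 0, 0, 0, 0.09, -1],
  ],
)

```text
time_s: 0.72
eef_pos: [246.9, 354.9, 199.5]
ee_rot: [-0.001, -0.115, 0.993, 0.0]
force: [1.4, 0.5, 0.5]
grip_width: 0.297
```

>>> play_rows(
  plan=[
    [25, -31, 0, 0, 0, 0, -1],
    [25, -31, 0, 0, 0, 0, -1],
    [25, -31, 0, 0, 0, 0, -1],
    [25, -31, 0, 0, 0, 0, -1],
    [25, -31, 0, 0, 0, 0, -1],
  ],
)

```text
time_s: 1.13
eef_pos: [375.5, 191.4, 200.4]
ee_rot: [0.001, -0.119, 0.993, 0.0]
force: [-0.4, 0.7, 0.7]
grip_width: 0.001
```

```bash
cat > st.py <<'E'
from h import *
from scipy.spatial.transform import Rotation as R
G=np.array([554,105]);a=.216
def st():
    s=sense();p=np.array(s['eef_pos']);q=s['ee_rot'];m=R.from_quat([*q[1:],q[0]]).as_matrix()
    d=p[:2]-G;f=d@[np.cos(a),np.sin(a)];l=d@[-np.sin(a),np.cos(a)]
    print('t',round(s['time_s'],2),'tcp',p.round(1),'shifter fwd/left',round(f,1),round(l,1),'tool y',m[:,1].round(3),'z',m[:,2].round(3),'F',np.array(s['force']).round(1),'grip',s['grip_width'])
st()
E
python3 st.py
```

```text
t 1.13 tcp [375.5 191.4 200.4] shifter fwd/left -155.9 122.6 tool y [-0.235  0.972  0.001] z [ 0.001  0.001 -1.   ] F [-0.4  0.7  0.7] grip 0.0008451334113136175
```

>>> play_rows(
  plan=[
    [25, -21, -6, 0, 0, 0, -1],
    [25, -21, -6, 0, 0, 0, -1],
    [25, -20, -6, 0, 0, 0, -1],
    [0, 0, 0, 0, 0, 0, -1],
  ],
)

```text
time_s: 1.47
eef_pos: [457.0, 119.8, 182.2]
ee_rot: [0.002, -0.115, 0.993, -0.0]
force: [-1.0, -0.2, -1.0]
grip_width: 0.001
```

Run:
```python
import st
from h import *
c=cap('scene','s1')['img'];d=cap('side','d1')['img']
w=cap('wrist','w1')['img']
a=c[220:330,330:440];b=d[150:260,240:350]
o=np.hstack([cv2.resize(x,(400,400),interpolation=cv2.INTER_CUBIC) for x in(a,b)])
cv2.imwrite('pics/z1.png',np.clip(o*1.5,0,255).astype('uint8'))
```

```text
t 1.47 tcp [457.  119.8 182.2] shifter fwd/left -91.5 35.3 tool y [-0.228  0.974 -0.001] z [ 0.005  0.    -1.   ] F [-1.  -0.2 -1. ] grip 0.001065687138503832
```

View pics/z1.png

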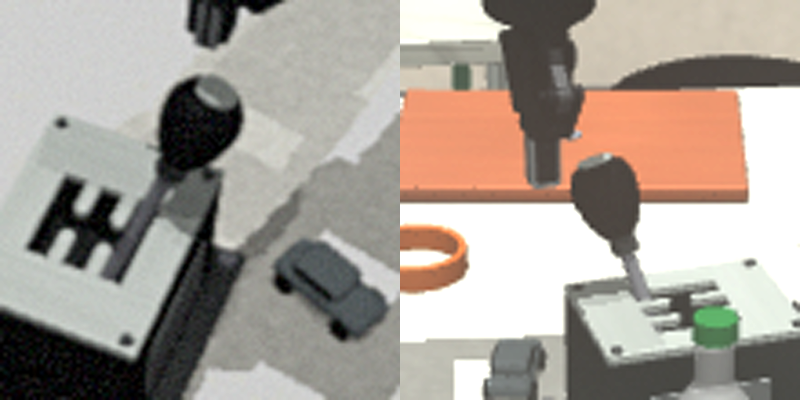

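The view shows the shut fingers behind the knob: tip at about (212,42) in the scene crop and (543,183) in the side crop, and the knob at about (203,120) and (606,195). I'll compare these with the projected TCP.

Run:
```python
from st import *
c=cap('scene');d=cap('side');k=400/110
p=sense()['eef_pos']
f=lambda q,x,y,o:((q[0]-x)*k+o,(q[1]-y)*k)
print('tip',f(proj(c,p),330,220,0),f(proj(d,p),240,150,400))
for n,K in (('meas',(500,139.7,191.4)),('model',(499,140,193)),('top',(492,143,218))): print(n,f(proj(c,K),330,220,0),f(proj(d,K),240,150,400))
```

```text
t 1.62 tcp [453.9 123.3 183.3] shifter fwd/left -93.8 39.4 tool y [-0.232  0.973  0.   ] z [ 0.005  0.001 -1.   ] F [-0.6  0.   0.9] grip -0.00028701871655164055
tip (np.float64(217.70671391679198), np.float64(70.49407114571687)) (np.float64(539.752655417179), np.float64(221.31623970682952))
meas (np.float64(197.86416449313947), np.float64(122.78636153264497)) (np.float64(604.2229543088037), np.float64(199.5841609666723))
model (np.float64(199.46008516892397), np.float64(120.2390920923146)) (np.float64(602.7629541946668), np.float64(197.39987190141443))
top (np.float64(214.00982982093782), np.float64(87.77244062546566)) (np.float64(592.2314439631047), np.float64(163.6383343041382))
```

Run:
```python
from st import *
C=cap('scene','s2');D=cap('side','d2');W=cap('wrist','w2');k=110/400
print(cross(ray(C,330+212*k,220+44*k),ray(D,240+143*k,150+184*k)))
a=C['img'][200:280,350:430];b=D['img'][140:220,240:320]
o=np.hstack([cv2.resize(x,(400,400),interpolation=cv2.INTER_CUBIC) for x in(a,b)])
o=np.clip(o*1.6,0,255).astype('uint8')
cv2.imwrite('pics/z2.png',np.vstack([o,np.hstack([cv2.resize(W['img'],(266,200)),np.zeros((200,534,3),'uint8')])]))
```

```text
t 1.72 tcp [453.6 124.  183.7] shifter fwd/left -94.0 40.1 tool y [-0.233  0.972 -0.   ] z [ 0.005  0.001 -1.   ] F [ 0.1  0.7 -0.4] grip 0.00022547161945263996
(array([457.96912957, 121.59424232, 212.27479754]), np.float64(3.8147109832021284))
```

View pics/z2.png

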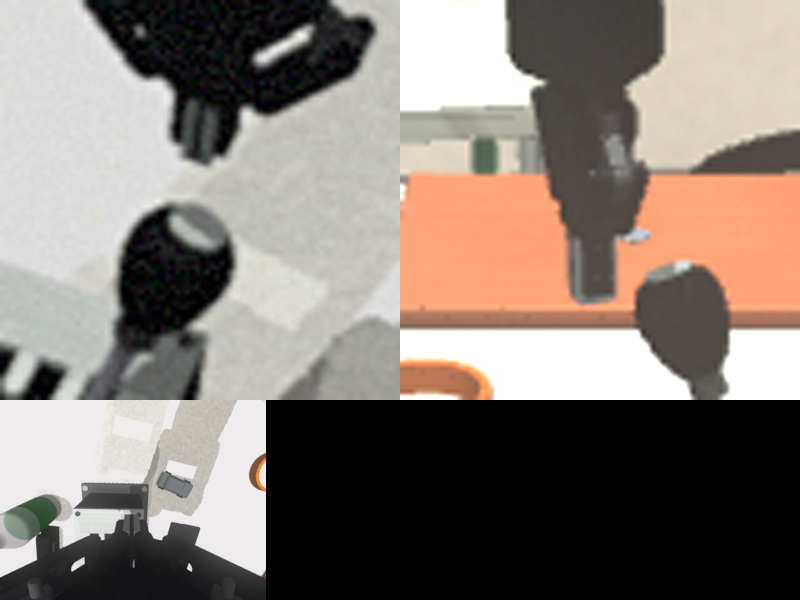

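Both views show the real fingertip about 25 mm higher than the reported TCP: tip at (391,232) in scene and (278,200) in side, z about 210, near the knob's top. I'll place the fingers relative to the knob as seen: down 17, left 6.

>>> play_rows(
  plan=[
    [-1, 6, -9, 0, 0, 0, -1],
    [0, 0, -8, 0, 0, 0, -1],
    [0, 0, 0, 0, 0, 0, -1],
    [8, 2, 0, 0, 0, 0, -1],
    [0, 0, 0, 0, 0, 0, -1],
  ],
)

```text
time_s: 2.28
eef_pos: [460.1, 134.4, 165.1]
ee_rot: [0.003, -0.119, 0.993, 0.0]
force: [0.7, -0.5, -0.2]
grip_width: -0.004
```

```bash
python3 st.py
```

```text
t 2.28 tcp [460.1 134.4 165.1] shifter fwd/left -85.4 48.8 tool y [-0.236  0.972 -0.   ] z [ 0.006  0.001 -1.   ] F [ 0.7 -0.5 -0.2] grip -0.004242573238515382
```

>>> play_rows(
  plan=[
    [5, 0.5, 0, 0, 0, 0, -1],
    [5, 0.5, 0, 0, 0, 0, -1],
    [5, 1, 0, 0, 0, 0, -1],
    [5, 1, 0, 0, 0, 0, -1],
    [0, 0, 0, 0, 0, 0, -1],
  ],
)

```text
time_s: 2.7
eef_pos: [481.3, 137.8, 165.6]
ee_rot: [0.001, -0.119, 0.993, 0.001]
force: [-3.3, -0.1, 0.2]
grip_width: 0.0
```

Run:
```python
from st import *
C=cap('scene','s3');D=cap('side','d3')
a=C['img'][210:310,340:440];b=D['img'][150:250,240:340]
o=np.hstack([cv2.resize(x,(400,400),interpolation=cv2.INTER_CUBIC) for x in(a,b)])
cv2.imwrite('pics/z3.png',np.clip(o*1.6,0,255).astype('uint8'))
```

```text
t 2.7 tcp [481.3 137.8 165.6] shifter fwd/left -64.0 47.7 tool y [-0.237  0.972  0.001] z [ 0.002  0.001 -1.   ] F [-3.3 -0.1  0.2] grip 0.0003697764396293866
```

View pics/z3.png

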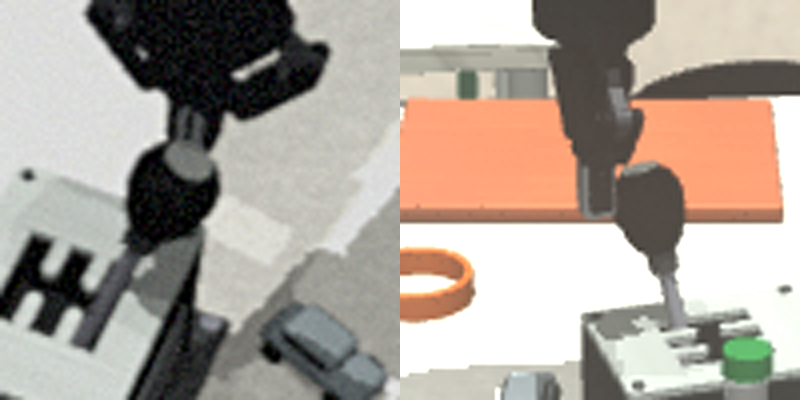

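The fingers are on the back of the knob in both views, with the tip at mid-knob height, and the lever has come partly out of second. I'll keep pushing forward.

>>> play_rows(
  plan=[
    [6, 1.2, 0, 0, 0, 0, -1],
    [6, 1.2, 0, 0, 0, 0, -1],
    [6, 1.2, 0, 0, 0, 0, -1],
    [3, 0.6, 0, 0, 0, 0, -1],
    [0, 0, 0, 0, 0, 0, -1],
  ],
)

```text
time_s: 3.22
eef_pos: [503.4, 142.3, 165.7]
ee_rot: [0.001, -0.119, 0.993, 0.001]
force: [-3.0, -0.2, 0.9]
grip_width: 0.002
```

```bash
cat > kn.py <<'E'
from st import *
# predicted stick/knob pixels for neutral vs observed crop
def look(n):
    C=cap('scene');D=cap('side')
    x,y=[int(v) for v in proj(C,(560,115,160))];u,v=[int(q) for q in proj(D,(560,115,160))]
    a=C['img'][y-55:y+45,x-50:x+50];b=D['img'][v-50:v+50,u-50:u+50]
    o=np.hstack([cv2.resize(i,(400,400),interpolation=cv2.INTER_CUBIC) for i in(a,b)])
    cv2.imwrite('pics/%s.png'%n,np.clip(o*1.6,0,255).astype('uint8'))
    print('crop org',(x-50,y-55),(u-50,v-50))
    return C,D,(x-50,y-55),(u-50,v-50)
E
python3 - <<'E'
from kn import *
C,D,c,d=look('z4')
e=np.array([np.cos(a),np.sin(a)]);l=np.array([-e[1],e[0]])
def K(s,ac,L=175):
    v=np.array([np.tan(s),-np.tan(ac)]);n=np.array([*(v[0]*e+v[1]*l),1]);n/=np.linalg.norm(n)
    return np.array([*G,30])+L*n
for s in(-.05,0,.05):
  p=K(s,-.27);q,r=proj(C,p),proj(D,p)
  print(s,p.round(1),(q[0]-c[0])*4,(q[1]-c[1])*4,(r[0]-d[0])*4+400,(r[1]-d[1])*4)
E
```

```text
t 3.22 tcp [503.4 142.3 165.7] shifter fwd/left -41.4 47.3 tool y [-0.237  0.972  0.001] z [ 0.002  0.001 -1.   ] F [-3.  -0.2  0.9] grip 0.0023922702670955355
crop org (307, 220) (270, 169)
-0.05 [535.8 148.7 198.5] 287.1215617943353 177.70582546273886 558.8844171784315 125.7645228771903
0 [544.  150.6 198.7] 281.2512132183101 189.27937146418367 571.291082031609 123.85367852853881
0.05 [552.2 152.3 198.5] 275.08100406656445 201.3462455407141 583.7071995413328 122.56607404847455
```

View pics/z4.png

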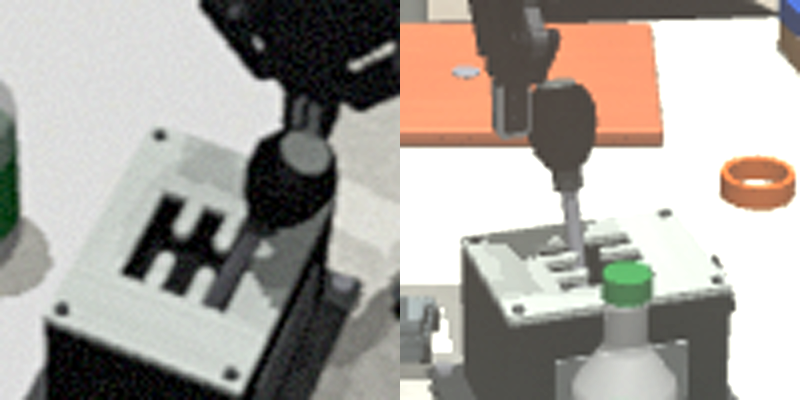

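The knob appears at (564,123) in the side crop against (571,124) predicted for neutral, so about 6 mm is left. That matches the contact estimate.

>>> play_rows(
  plan=[
    [3, 0.6, 0, 0, 0, 0, -1],
    [2, 0.4, 0, 0, 0, 0, -1],
    [0, 0, 0, 0, 0, 0, -1],
  ],
)

```text
time_s: 3.57
eef_pos: [508.1, 143.3, 165.7]
ee_rot: [0.001, -0.119, 0.993, 0.001]
force: [-2.3, 0.3, 1.0]
grip_width: 0.003
```

Run:
```python
from kn import *
look('z5')
```

```text
t 3.57 tcp [508.1 143.3 165.7] shifter fwd/left -36.6 47.3 tool y [-0.237  0.972  0.001] z [ 0.002  0.001 -1.   ] F [-2.3  0.3  1. ] grip 0.0029699024550008833
crop org (307, 220) (270, 169)
```

View pics/z5.png

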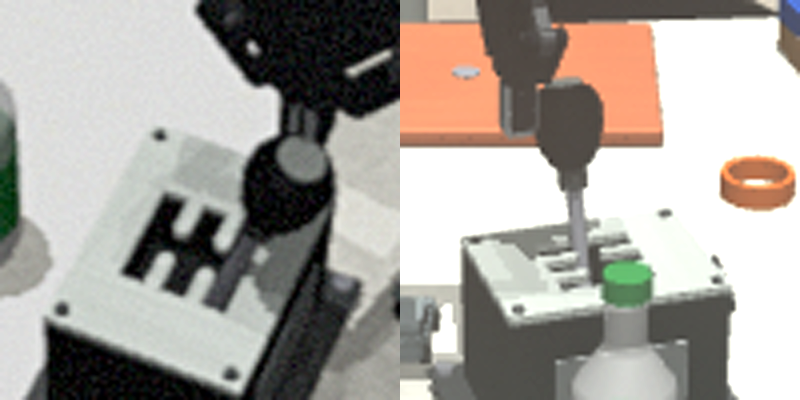

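The side view now has the knob at (570,123) against 571 predicted, so the lever is in neutral. I'll move the fingers round to the knob's left side.

>>> play_rows(
  plan=[
    [-12, -2.6, 0, 0, 0, 0, -1],
    [-12, -2.6, 0, 0, 0, 0, -1],
    [0, 0, 0, 0, 0, 0, -1],
    [-6, 28, 0, 0, 0, 0, -1],
    [-6, 28, 0, 0, 0, 0, -1],
  ],
)

```text
time_s: 4.08
eef_pos: [474.3, 191.6, 165.8]
ee_rot: [0.004, -0.116, 0.993, -0.0]
force: [0.2, 0.2, -0.2]
grip_width: -0.002
```

```bash
python3 st.py
```

```text
t 4.08 tcp [474.3 191.6 165.8] shifter fwd/left -59.3 101.6 tool y [-0.23   0.973 -0.001] z [ 0.008  0.001 -1.   ] F [ 0.2  0.2 -0.2] grip -0.0020080322572046216
```

>>> play_rows(
  plan=[
    [0, 0, 0, 0, 0, 0, -1],
    [19, 4, 0, 0, 0, 0, -1],
    [19, 4, 0, 0, 0, 0, -1],
    [19, 4, 0, 0, 0, 0, -1],
    [0, 0, 0, 0, 0, 0, -1],
  ],
)

```text
time_s: 4.5
eef_pos: [535.3, 208.2, 166.4]
ee_rot: [0.007, -0.118, 0.993, 0.0]
force: [0.3, 0.4, -0.9]
grip_width: -0.002
```

```bash
python3 st.py
```

```text
t 4.5 tcp [535.3 208.2 166.4] shifter fwd/left 3.8 104.9 tool y [-0.235  0.972 -0.001] z [ 0.013  0.002 -1.   ] F [ 0.3  0.4 -0.9] grip -0.0018314675277398256
```

>>> play_rows(
  plan=[
    [0, -8, 0, 0, 0, 0, -1],
    [1, -8, 0, 0, 0, 0, -1],
    [1, -5, 0, 0, 0, 0, -1],
    [1, -5, 0, 0, 0, 0, -1],
    [0, 0, 0, 0, 0, 0, -1],
  ],
)

```text
time_s: 4.92
eef_pos: [539.2, 179.8, 167.4]
ee_rot: [0.008, -0.118, 0.993, 0.001]
force: [0.5, 2.5, -0.4]
grip_width: 0.002
```

Run:
```python
from kn import *
look('z6')
```

```text
t 4.92 tcp [539.2 179.8 167.4] shifter fwd/left 1.6 76.2 tool y [-0.234  0.972  0.001] z [ 0.016  0.005 -1.   ] F [ 0.5  2.5 -0.4] grip 0.0016950323067237282
crop org (307, 220) (270, 169)
```

View pics/z6.png

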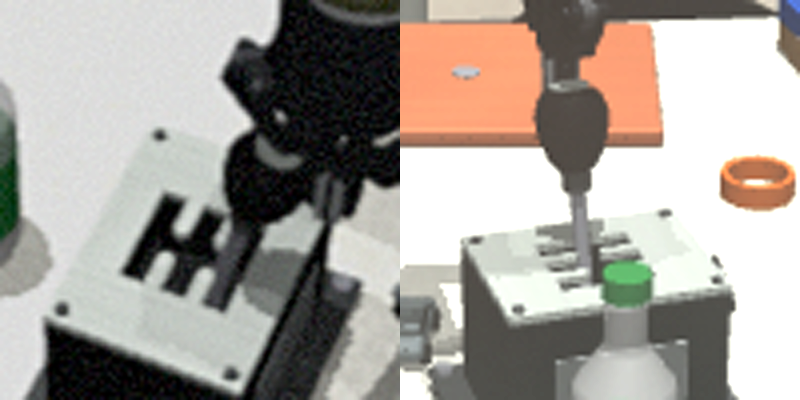

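The outside of the finger is on the knob's left side (scene crop contact about (320,185)) and the stick has started into the cross slot at 2.5 N. I'll keep going right.

>>> play_rows(
  plan=[
    [1, -7, 0, 0, 0, 0, -1],
    [1.5, -7, 0, 0, 0, 0, -1],
    [1.5, -7, 0, 0, 0, 0, -1],
    [1, -5, 0, 0, 0, 0, -1],
    [0, 0, 0, 0, 0, 0, -1],
  ],
)

```text
time_s: 5.43
eef_pos: [544.0, 154.5, 168.7]
ee_rot: [0.01, -0.119, 0.993, 0.002]
force: [-0.4, 2.6, 1.3]
grip_width: -0.002
```

Run:
```python
from kn import *
C,D,c,d=look('z7')
e=np.array([np.cos(a),np.sin(a)]);l=np.array([-e[1],e[0]])
for ac in(-.1,-.05,0,.05):
  v=np.array([0,-np.tan(ac)]);n=np.array([*(v[1]*l),1]);n/=np.linalg.norm(n)
  for L in(175,202,100):
    p=np.array([*G,30])+L*n;q,r=proj(C,p),proj(D,p)
    print(ac,L,((q[0]-c[0])*4,(q[1]-c[1])*4),((r[0]-d[0])*4+400,(r[1]-d[1])*4))
```

```text
t 5.43 tcp [544.  154.5 168.7] shifter fwd/left 0.8 50.5 tool y [-0.237  0.972  0.002] z [ 0.019  0.007 -1.   ] F [-0.4  2.6  1.3] grip -0.001751973363992578
crop org (307, 220) (270, 169)
-0.1 175 (np.float64(229.22292892108612), np.float64(163.98632519008265)) (np.float64(585.3955617281736), np.float64(134.56401991680218))
-0.1 202 (np.float64(236.79263452449186), np.float64(133.08043674252758)) (np.float64(584.4432935061966), np.float64(94.2069797429449))
-0.1 100 (np.float64(209.61587001722273), np.float64(244.03878786377118)) (np.float64(587.972302787701), np.float64(243.7660704074542))
-0.05 175 (np.float64(213.66990626808047), np.float64(157.63481986907368)) (np.float64(589.689669663506), np.float64(139.23681088937064))
-0.05 202 (np.float64(218.48604637868425), np.float64(125.67357709687985)) (np.float64(589.4333141716552), np.float64(99.41183333351523))
-0.05 100 (np.float64(201.1814617858456), np.float64(240.51160434321378)) (np.float64(590.3812904998274), np.float64(246.6805176139685))
0 175 (np.float64(198.0987954886741), np.float64(151.81430712288193)) (np.float64(594.0298632767101), np.float64(144.59849241146196))
0 202 (np.float64(200.1686407396303), np.float64(118.90686880165777)) (np.float64(594.4849420597332), np.float64(105.43064750911026))
0 100 (np.float64(192.7247222291312), np.float64(237.25402018378145)) (np.float64(592.8056745990975), np.float64(249.96229763534052))
0.05 175 (np.float64(182.56232526341773), np.float64(146.54124044611285)) (np.float64(598.4041512752055), np.float64(150.64342582100926))
0.05 202 (np.float64(181.90521700628688), np.float64(112.79966549504252)) (np.float64(599.5841353453736), np.float64(112.25921910583668))
0.05 100 (np.float64(184.2709141150367), np.float64(234.27484928736862)) (np.float64(595.2389560698814), np.float64(253.6054149923948))
```

View pics/z7.png

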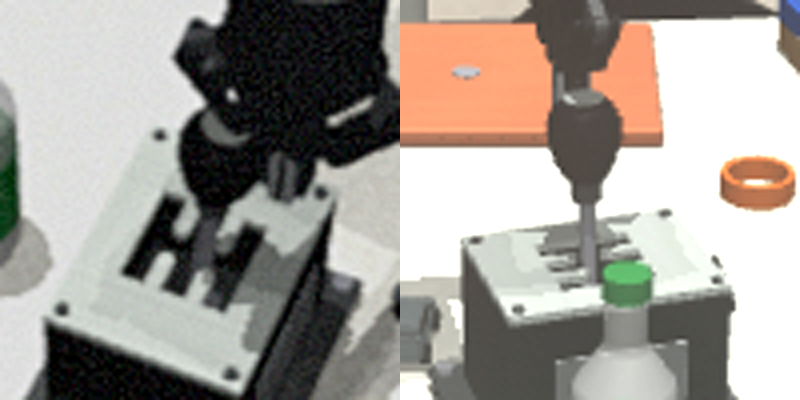

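The knob's left edge in the scene crop is x=180, so its centre is about 224 (across about -0.08). Roughly 13 mm is left.

>>> play_rows(
  plan=[
    [1.2, -5, 0, 0, 0, 0, -1],
    [1, -4, 0, 0, 0, 0, -1],
    [0.6, -3, 0, 0, 0, 0, -1],
    [0, 0, 0, 0, 0, 0, -1],
  ],
)

```text
time_s: 5.87
eef_pos: [546.4, 142.6, 168.2]
ee_rot: [0.009, -0.12, 0.993, 0.002]
force: [0.3, 3.5, 1.7]
grip_width: 0.001
```

Run:
```python
from kn import *
C,D,c,d=look('z8')
# numeric: knob dark extent. scene left edge at row 150/4; side extents at row ~
i=C['img'][c[1]:c[1]+100,c[0]:c[0]+100].max(2); j=D['img'][d[1]:d[1]+100,d[0]:d[0]+100].max(2)
for r in range(32,48,3): print('scene',r*4,'left edge',4*(np.where(i[r,30:]<60)[0][:1]+30))
for r in range(26,46,3):
    w=np.where(j[r,30:70]<75)[0]+30; print('side',r*4,400+4*w.min(),400+4*w.max()+4) if len(w) else 0
```

```text
t 5.87 tcp [546.4 142.6 168.2] shifter fwd/left 0.7 38.4 tool y [-0.238  0.971  0.002] z [ 0.017  0.007 -1.   ] F [0.3 3.5 1.7] grip 0.0006636426758188377
crop org (307, 220) (270, 169)
scene 128 left edge [160]
scene 140 left edge [156]
scene 152 left edge [160]
scene 164 left edge [164]
scene 176 left edge [168]
scene 188 left edge [176]
side 104 560 568
side 116 556 624
side 128 552 628
side 140 552 628
side 152 556 624
side 164 560 620
side 176 568 612
```

View pics/z8.png

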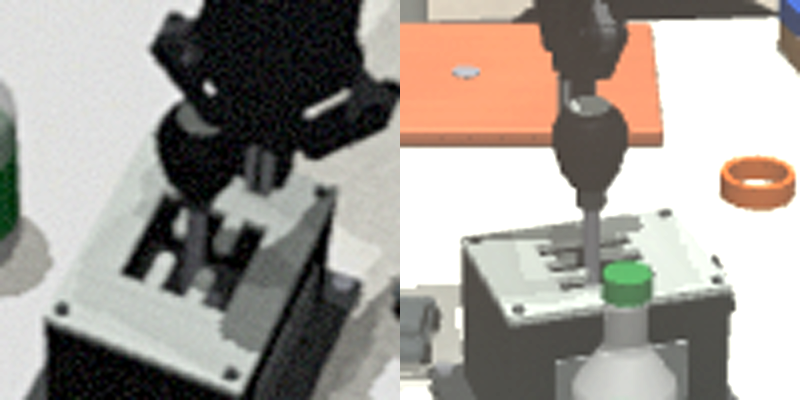

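The stick is now in the middle slot line: knob left edge at 157 in the scene crop, stick base at about (195,265), across 0 ± 0.02. I'll go back round behind the knob.

>>> play_rows(
  plan=[
    [-2, 8, 0, 0, 0, 0, -1],
    [-2, 8, 0, 0, 0, 0, -1],
    [0, 0, 0, 0, 0, 0, -1],
    [-20, -4, 0, 0, 0, 0, -1],
    [-20, -4, 0, 0, 0, 0, -1],
  ],
)

```text
time_s: 6.38
eef_pos: [502.4, 152.5, 166.7]
ee_rot: [0.008, -0.12, 0.993, 0.001]
force: [0.2, 0.6, -0.6]
grip_width: 0.002
```

>>> play_rows(
  plan=[
    [-20, -4, 0, 0, 0, 0, -1],
    [0, 0, 0, 0, 0, 0, -1],
    [0, 0, 0, 0, 0, 0, -1],
  ],
)

```text
time_s: 6.63
eef_pos: [478.6, 148.9, 166.5]
ee_rot: [0.008, -0.121, 0.993, 0.001]
force: [0.2, 0.6, -0.4]
grip_width: 0.002
```

```bash
python3 st.py
```

```text
t 6.63 tcp [478.6 148.9 166.5] shifter fwd/left -64.2 59.0 tool y [-0.241  0.971 -0.   ] z [ 0.015  0.004 -1.   ] F [ 0.2  0.6 -0.4] grip 0.0018952697951992007
```

>>> play_rows(
  plan=[
    [4, -19, 0, 0, 0, 0, -1],
    [4, -19, 0, 0, 0, 0, -1],
    [4, -15, 0, 0, 0, 0, -1],
    [0, 0, 0, 0, 0, 0, -1],
    [0, 0, 0, 0, 0, 0, -1],
  ],
)

```text
time_s: 7.05
eef_pos: [493.2, 95.1, 166.6]
ee_rot: [0.008, -0.123, 0.992, 0.0]
force: [0.1, 0.7, 0.3]
grip_width: -0.002
```

```bash
python3 st.py
```

```text
t 7.05 tcp [493.2  95.1 166.6] shifter fwd/left -61.5 3.4 tool y [-0.243  0.97  -0.001] z [ 0.017  0.003 -1.   ] F [0.1 0.7 0.3] grip -0.0015841267099431593
```

>>> play_rows(
  plan=[
    [9, -0.2, 0, 0, 0, 0, -1],
    [9, 0.8, 0, 0, 0, 0, -1],
    [6, 1.2, 0, 0, 0, 0, -1],
    [6, 1.2, 0, 0, 0, 0, -1],
    [0, 0, 0, 0, 0, 0, -1],
  ],
)

```text
time_s: 7.47
eef_pos: [524.7, 101.0, 166.3]
ee_rot: [0.008, -0.123, 0.992, 0.0]
force: [-2.8, -0.7, 1.1]
grip_width: -0.002
```

```bash
python3 st.py
```

```text
t 7.47 tcp [524.7 101.  166.3] shifter fwd/left -29.5 2.4 tool y [-0.245  0.97  -0.001] z [ 0.015  0.003 -1.   ] F [-2.8 -0.7  1.1] grip -0.002039568968364224
```

>>> play_rows(
  plan=[
    [6, 1.2, 0, 0, 0, 0, -1],
    [6, 1.2, 0, 0, 0, 0, -1],
    [6, 1.2, 0, 0, 0, 0, -1],
    [6, 1.2, 0, 0, 0, 0, -1],
    [0, 0, 0, 0, 0, 0, -1],
  ],
)

```text
time_s: 7.88
eef_pos: [550.0, 107.1, 166.3]
ee_rot: [0.007, -0.124, 0.992, 0.0]
force: [-2.3, -0.9, 0.8]
grip_width: -0.001
```

```bash
python3 st.py
```

```text
t 7.88 tcp [550.  107.1 166.3] shifter fwd/left -3.4 2.9 tool y [-0.246  0.969 -0.001] z [ 0.013  0.002 -1.   ] F [-2.3 -0.9  0.8] grip -0.0011411683326322448
```

>>> play_rows(
  plan=[
    [5, 1, 0, 0, 0, 0, -1],
    [4, 0.8, 0, 0, 0, 0, -1],
    [2, 0.4, 0, 0, 0, 0, -1],
    [0, 0, 0, 0, 0, 0, -1],
  ],
)

```text
time_s: 8.22
eef_pos: [561.9, 109.6, 165.4]
ee_rot: [0.006, -0.124, 0.992, 0.0]
force: [-1.6, -0.2, 0.8]
grip_width: -0.002
```

>>> play_rows(
  plan=[
    [2, 0.4, 0, 0, 0, 0, -1],
    [2, 0.4, 0, 0, 0, 0, -1],
  ],
)

```text
time_s: 8.38
eef_pos: [565.7, 110.5, 165.2]
ee_rot: [0.005, -0.124, 0.992, 0.0]
force: [-1.4, -0.5, -1.8]
grip_width: -0.002
```

```bash
python3 st.py
```

```text
t 8.38 tcp [565.7 110.5 165.2] shifter fwd/left 12.6 2.8 tool y [-0.246  0.969 -0.   ] z [ 0.011  0.002 -1.   ] F [-1.4 -0.5 -1.8] grip -0.0016408901043187985
```

>>> play_rows(
  plan=[
    [2, 0.4, 0, 0, 0, 0, -1],
    [0, 0, 0, 0, 0, 0, -1],
  ],
)

```text
time_s: 8.55
eef_pos: [567.9, 110.9, 164.9]
ee_rot: [0.005, -0.124, 0.992, 0.001]
force: [-1.9, -1.2, 0.7]
grip_width: 0.001
```

>>> play_rows(
  plan=[
    [2, 0.4, 0, 0, 0, 0, -1],
    [0, 0, 0, 0, 0, 0, -1],
  ],
)

```text
time_s: 8.72
eef_pos: [569.6, 111.3, 164.7]
ee_rot: [0.004, -0.124, 0.992, 0.001]
force: [-3.0, -1.4, -0.1]
grip_width: -0.001
```

>>> play_rows(
  plan=[
    [2, 0.4, 0, 0, 0, 0, -1],
    [0, 0, 0, 0, 0, 0, -1],
  ],
)

```text
time_s: 8.88
eef_pos: [570.1, 111.5, 164.5]
ee_rot: [0.002, -0.124, 0.992, 0.0]
force: [-5.2, -2.5, 0.9]
grip_width: -0.003
```

Run:
```python
from kn import *
C,D,c,d=look('z9')
e=np.array([np.cos(a),np.sin(a)])
for s in (0,.15,.2,.265,.3):
  n=np.array([*(np.sin(s)*e),np.cos(s)])
  p=np.array([*G,30])+175*n;q,r=proj(C,p),proj(D,p);print(s,((q[0]-c[0])*4,(q[1]-c[1])*4),((r[0]-d[0])*4+400,(r[1]-d[1])*4))
j=D['img'][d[1]:d[1]+100,d[0]:d[0]+100].max(2)
for r in range(26,56,3):
    w=np.where(j[r,40:90]<75)[0]+40; print('side',r*4,400+4*w.min(),400+4*w.max()+4) if len(w) else 0
```

```text
t 8.88 tcp [570.1 111.5 164.5] shifter fwd/left 17.1 2.9 tool y [-0.246  0.969  0.   ] z [ 0.004  0.001 -1.   ] F [-5.2 -2.5  0.9] grip -0.002800866161252331
crop org (307, 220) (270, 169)
0 (np.float64(198.0987954886741), np.float64(151.81430712288193)) (np.float64(594.0298632767101), np.float64(144.59849241146196))
0.15 (np.float64(178.07357886519594), np.float64(190.5324036390782)) (np.float64(633.2257179983442), np.float64(142.2406652868317))
0.2 (np.float64(171.31942243891308), np.float64(204.52628372984236)) (np.float64(646.0154689071971), np.float64(142.72067350154384))
0.265 (np.float64(162.5412635349703), np.float64(223.41911000793039)) (np.float64(662.3414109773405), np.float64(144.2792607576289))
0.3 (np.float64(157.8323619119751), np.float64(233.88734490628303)) (np.float64(670.9674513058912), np.float64(145.55092172590787))
side 104 604 668
side 116 604 704
side 128 600 708
side 140 600 708
side 152 636 704
side 164 636 696
side 176 640 688
side 188 640 672
side 200 640 664
side 212 660 672
```

The step moved only 0.5 mm and the force rose to 6 N, so this is the end stop. The side-view knob centre is about 668 against 662 predicted for fully home. I'll give one firmer nudge.

>>> play_rows(
  plan=[
    [4, 0.9, 0, 0, 0, 0, -1],
    [4, 0.9, 0, 0, 0, 0, -1],
    [0, 0, 0, 0, 0, 0, -1],
  ],
)

```text
time_s: 9.23
eef_pos: [570.3, 111.6, 164.6]
ee_rot: [-0.009, -0.124, 0.992, -0.001]
force: [-4.4, -1.2, 2.5]
grip_width: -0.001
```

It doesn't move any further, so it's home. I'll retract backwards, then up.

>>> play_rows(
  plan=[
    [-10, -2, 0, 0, 0, 0, -1],
    [-20, -4, 0, 0, 0, 0, -1],
    [-30, -6, 0, 0, 0, 0, -1],
    [-30, -6, 10, 0, 0, 0, -1],
    [-30, -6, 25, 0, 0, 0, -1],
  ],
)

```text
time_s: 9.65
eef_pos: [449.9, 87.5, 196.9]
ee_rot: [-0.008, -0.124, 0.992, 0.0]
force: [-0.3, 0.1, 0.0]
grip_width: 0.001
```

>>> play_rows(
  plan=[
    [-20, 10, 30, 0, 0, 0, -1],
    [-20, 30, 30, 0, 0, 0, -1],
    [-20, 30, 20, 0, 0, 0, -1],
    [0, 0, 0, 0, 0, 0, -1],
    [0, 0, 0, 0, 0, 0, -1],
  ],
)

```text
time_s: 10.07
eef_pos: [388.6, 156.2, 283.6]
ee_rot: [0.001, -0.123, 0.992, 0.001]
force: [0.5, -0.1, -0.3]
grip_width: -0.003
```

Run:
```python
from kn import *
C,D,c,d=look('z10')
A=cv2.imread('pics/scene0.png').astype(int);B=cv2.imread('pics/side0.png').astype(int)
a2=C['img'][170:410,220:540];b2=D['img'][150:390,200:520]
o=np.hstack([cv2.resize(x,(400,300)) for x in(a2,b2)])
z=cv2.imread('pics/z10.png')
cv2.imwrite('pics/fin.png',np.vstack([z[:300],o]))
```

```text
t 10.07 tcp [388.6 156.2 283.6] shifter fwd/left -150.6 85.5 tool y [-0.244  0.97   0.001] z [ 0.001  0.002 -1.   ] F [ 0.5 -0.1 -0.3] grip -0.002602872813530262
crop org (307, 220) (270, 169)
```

View pics/fin.png

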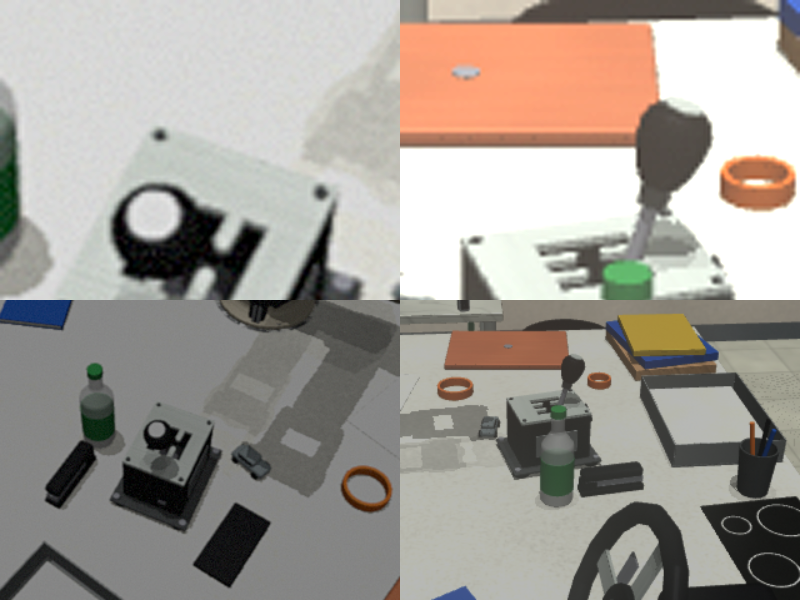

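The knob stands at about (157,228) in the scene crop and (670,145) in the side crop, against (162,223) and (662,144) predicted for third. The bystanders look unmoved and the hand is clear.

```bash
python3 -c "
from rig import ctrl
print(ctrl.finish_job())"
```

```text
the job is handed in; nothing more can be done
None
```

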